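# Find the weight case that rattles and show it to the reader

### The job

In one of the three sealed calibration-weight cases in the rack the weight has come loose: lift the cases clear one at a time and shake them briskly to and fro until you know which one rattles, and have the silent ones standing fully home in rack pockets. Hold the rattling case out upright and still, close in front of the bar-code reader and centred on its window with a bar-code face turned to it, and finish while holding it there. Never tip a case over or let one drop, and leave the other things on the bench where they are.

Things in the scene. Friction and masses are not known exactly. Their poses are not given: they have to be found in the camera images.
- case_a_center (a point): First of three sealed calibration-weight cases that look exactly alike: opaque dark navy plastic, 34 mm thick (x), 56 mm wide (y), 84 mm tall (z), about 0.35 kg in all, upright in a rack pocket (which case stands in which pocket changes). The point is its centre, 42 mm above its foot; z is up.
- case_b_center (a point): Second such case. Grip any case across its 56 mm width, on the plain narrow sides (+y and -y), which stand free from 28 to 90 mm above the table in the rack. The same white bar-code label is centred on both broad faces (+x, -x), 17 mm from the centre; an orange seal runs over the lid. The point is its centre, 42 mm above its foot; z is up.
- case_c_center (a point): Third such case. Total weights differ a little at random and do not tell which case rattles. The point is its centre, 42 mm above its foot; z is up.
- case_a: The case of case_a_center; origin at the middle of its foot. In just one of the three cases the 0.2 kg weight is loose: it can slide about 13 mm to either side along the case's y, 25 mm up and down, 2 mm along x. After a brisk stroke along y it has run to the leading side wall, so strokes to left and right leave the load off-centre by turns (0.05 N m apart).
- case_b: The case of case_b_center; origin at the middle of its foot. In the two silent cases the weight is fixed in the middle and nothing moves.
- case_c: The case of case_c_center; origin at the middle of its foot.
- rack: Pale grey rack block fixed to the table, 64 mm (x) by 286 mm (y) by 28 mm high, three pockets 92 mm apart along its y. Pockets: 38 by 60 mm (2 mm play all round), 22 mm deep, 2 mm chamfer. A case fully home has its foot 6 mm, its centre 48 mm and its top 90 mm above the table. Origin: middle of the underside; position and yaw vary.
- rack_hole0 (a point): Middle of the mouth of the rack pocket at the rack's left end (+y), 28 mm above the table; axes as the rack's.
- rack_hole1 (a point): Middle of the mouth of the rack pocket at the rack's centre, 28 mm above the table; axes as the rack's.
- rack_hole2 (a point): Middle of the mouth of the rack pocket at the rack's right end (-y), 28 mm above the table; axes as the rack's.
- reader_window (a point): Middle of the window of the hands-free bar-code reader fixed at the back of the table: round black foot 92 mm across, thin post, pale grey head 78 mm wide, 58 mm deep, 95 to 165 mm above the table. Window 130 mm above the table, looks along its own -x, roughly to the robot; z up. It reads a bar-code face 30 to 120 mm before it (case centre 47 to 137 mm).
- cap_blue: Bystander: loose dark blue bottle cap, 51x51x27 mm, to the right; origin under it.
- tape_blue: Bystander: roll of blue tape lying flat, 62x62x25 mm, lying right of the analytical balance, a fixed instrument with a tall glass draught shield (about 0.2 m wide, over 0.3 m high) at the back left of the rack, which arm and gripper must keep clear of; origin under it.
- tube_fitting: Bystander: black tube fitting, 21x57x22 mm, left of the rack; origin under it.
- spare_carton: Bystander: small carton, 46x72x68 mm, left of the rack; origin under it.
Things that resemble listed ones, but are neither listed nor needed, are in the scene too. What is shaped like the case_a but pink is not meant. Leave any red look-alike of the case_b alone.

How it is judged:
On the way, in this order (a step that is already met when the one before it is completed fails the run):
1. the rattling case is lifted clear of the rack and moved briskly (over 0.18 m/s, or turned over 1.5 rad/s) (((distance between loose_weight_c0 and case_a_center below 0.05 m and height (world z) of case_a_center above 0.085 m and (linear speed of case_a above 0.18 m/s or angular speed of case_a above 1.5 rad/s)) or (distance between loose_weight_c0 and case_b_center below 0.05 m and height (world z) of case_b_center above 0.085 m and (linear speed of case_b above 0.18 m/s or angular speed of case_b above 1.5 rad/s)) or (distance between loose_weight_c0 and case_c_center below 0.05 m and height (world z) of case_c_center above 0.085 m and (linear speed of case_c above 0.18 m/s or angular speed of case_c above 1.5 rad/s)))).
2. still lifted, it reverses or pauses (under 0.08 m/s) (((distance between loose_weight_c0 and case_a_center below 0.05 m and height (world z) of case_a_center above 0.085 m and linear speed of case_a below 0.08 m/s and angular speed of case_a below 0.8 rad/s) or (distance between loose_weight_c0 and case_b_center below 0.05 m and height (world z) of case_b_center above 0.085 m and linear speed of case_b below 0.08 m/s and angular speed of case_b below 0.8 rad/s) or (distance between loose_weight_c0 and case_c_center below 0.05 m and height (world z) of case_c_center above 0.085 m and linear speed of case_c below 0.08 m/s and angular speed of case_c below 0.8 rad/s))).
3. still lifted, it is moved briskly again, as in shaking it to and fro (((distance between loose_weight_c0 and case_a_center below 0.05 m and height (world z) of case_a_center above 0.085 m and (linear speed of case_a above 0.18 m/s or angular speed of case_a above 1.5 rad/s)) or (distance between loose_weight_c0 and case_b_center below 0.05 m and height (world z) of case_b_center above 0.085 m and (linear speed of case_b above 0.18 m/s or angular speed of case_b above 1.5 rad/s)) or (distance between loose_weight_c0 and case_c_center below 0.05 m and height (world z) of case_c_center above 0.085 m and (linear speed of case_c above 0.18 m/s or angular speed of case_c above 1.5 rad/s)))).
At the end, for the whole second after the job is handed in: Fingers alone hold the rattling case at rest, upright (0.3 rad), centre 47-137 mm in front of the reader window, within 25 mm of its middle sideways and in height, bar-code face to it (0.35 rad), clear of the rack; both silent cases fully home in pockets (8 mm, centre z < 53 mm) (((distance between loose_weight_c0 and case_a_center below 0.05 m and x of case_a_center in the frame of reader_window between -0.137 and -0.047 m and y of case_a_center in the frame of reader_window between -0.025 and 0.025 m and z of case_a_center in the frame of reader_window between -0.025 and 0.025 m and angle between the x axis of case_a_center and the x axis of reader_window, either way round below 0.35 rad and angle between case_a_center's own z axis and vertical below 0.3 rad and contact force between the fingers and case_a above 1 N and contact force between case_a and rack below 0.1 N and linear speed of case_a below 0.03 m/s and angular speed of case_a below 0.2 rad/s and ((horizontal distance between case_b_center and rack_hole0 below 0.008 m or horizontal distance between case_b_center and rack_hole1 below 0.008 m or horizontal distance between case_b_center and rack_hole2 below 0.008 m) and height (world z) of case_b_center below 0.053 m and angle between case_b_center's own z axis and vertical below 0.1 rad) and ((horizontal distance between case_c_center and rack_hole0 below 0.008 m or horizontal distance between case_c_center and rack_hole1 below 0.008 m or horizontal distance between case_c_center and rack_hole2 below 0.008 m) and height (world z) of case_c_center below 0.053 m and angle between case_c_center's own z axis and vertical below 0.1 rad)) or (distance between loose_weight_c0 and case_b_center below 0.05 m and x of case_b_center in the frame of reader_window between -0.137 and -0.047 m and y of case_b_center in the frame of reader_window between -0.025 and 0.025 m and z of case_b_center in the frame of reader_window between -0.025 and 0.025 m and angle between the x axis of case_b_center and the x axis of reader_window, either way round below 0.35 rad and angle between case_b_center's own z axis and vertical below 0.3 rad and contact force between the fingers and case_b above 1 N and contact force between case_b and rack below 0.1 N and linear speed of case_b below 0.03 m/s and angular speed of case_b below 0.2 rad/s and ((horizontal distance between case_a_center and rack_hole0 below 0.008 m or horizontal distance between case_a_center and rack_hole1 below 0.008 m or horizontal distance between case_a_center and rack_hole2 below 0.008 m) and height (world z) of case_a_center below 0.053 m and angle between case_a_center's own z axis and vertical below 0.1 rad) and ((horizontal distance between case_c_center and rack_hole0 below 0.008 m or horizontal distance between case_c_center and rack_hole1 below 0.008 m or horizontal distance between case_c_center and rack_hole2 below 0.008 m) and height (world z) of case_c_center below 0.053 m and angle between case_c_center's own z axis and vertical below 0.1 rad)) or (distance between loose_weight_c0 and case_c_center below 0.05 m and x of case_c_center in the frame of reader_window between -0.137 and -0.047 m and y of case_c_center in the frame of reader_window between -0.025 and 0.025 m and z of case_c_center in the frame of reader_window between -0.025 and 0.025 m and angle between the x axis of case_c_center and the x axis of reader_window, either way round below 0.35 rad and angle between case_c_center's own z axis and vertical below 0.3 rad and contact force between the fingers and case_c above 1 N and contact force between case_c and rack below 0.1 N and linear speed of case_c below 0.03 m/s and angular speed of case_c below 0.2 rad/s and ((horizontal distance between case_a_center and rack_hole0 below 0.008 m or horizontal distance between case_a_center and rack_hole1 below 0.008 m or horizontal distance between case_a_center and rack_hole2 below 0.008 m) and height (world z) of case_a_center below 0.053 m and angle between case_a_center's own z axis and vertical below 0.1 rad) and ((horizontal distance between case_b_center and rack_hole0 below 0.008 m or horizontal distance between case_b_center and rack_hole1 below 0.008 m or horizontal distance between case_b_center and rack_hole2 below 0.008 m) and height (world z) of case_b_center below 0.053 m and angle between case_b_center's own z axis and vertical below 0.1 rad)))); the arm keeps its last pose, push and grip.
It fails at once if a case is tipped over (more than 0.6 rad) (angle between any of case_a_center, case_b_center, case_c_center's own z axis and vertical above 0.6 rad).
It fails at once if a case is dropped: it moves faster than 0.4 m/s with no finger on it ((contact force between the fingers and case_a below 0.05 N and linear speed of case_a above 0.4 m/s) or (contact force between the fingers and case_b below 0.05 N and linear speed of case_b above 0.4 m/s) or (contact force between the fingers and case_c below 0.05 N and linear speed of case_c above 0.4 m/s)).
It fails at once if a bystander is pushed more than 25 mm from its place (distance of any of cap_blue, tape_blue, tube_fitting, spare_carton from where it was at the start of the episode above 0.025 m).
It also fails if it takes over 72 s, if anything falls off the work surface, if the arm or the gripper's body presses on something with over 40 N, if the wrist force passes 120 N, or if a joint passes its speed limit or range.

### The arm

A 6-joint arm with a two-finger parallel gripper is mounted at the origin on a cart in front of the work surface, level with it; the furniture and walls round the work are solid. World frame = base frame: x ahead of the robot, y to its left, z up, the work surface at z = 0. Lengths are in m, angles in rad, forces in N, time in s.
With the tool pointing down it reaches from about 0.35 to 0.95 m from the base axis. Payload 17.4 kg.
Tool frame: the origin (TCP) lies between the finger pads; the fingertips stand 8 mm ahead of it and the grasp point (between the pads) lies 11 mm behind it; z points along the fingers, y is the line along which they close (so a half turn about z gives the same grasp; the last joint's range is limited). The gripper opens to 93 mm and grips with 3 to 60 N. Pads are 15 mm wide; open, the fingers measure 128 mm over their backs; the gripper's body (75 mm by 188 mm) begins 65 mm behind the grasp point.
Start: joints at [-1.185, 0.116, 1.442, -0, 1.584, -0.038], TCP at [0.278, -0.615, 0.227] pointing down, gripper open.
Joint ranges: [-2.83, 2.83], [-0.83, 2.19], [0.07, 2.5], [-1.14, 4.28], [0.01, 3], [-2.97, 2.97]. Speed limits (rad/s): [1.89, 1.89, 2.22, 3.14, 3.14, 3.14].

### API

Orientations are given as [roll, pitch, yaw] about the fixed x, y, z axes, in that order (R = Rz(yaw) Ry(pitch) Rx(roll)).
In Python, from station import robot, grip, solver, eyes, job, get_time_s, get_joint_pos, get_joint_vel, get_joint_torque, get_eef_pos, get_ee_rot, get_contact_force, get_torque, get_finger_gap, get_gripper_force gives the robot as it stands. Calls block until the motion is done:
- robot.reach(position, orientation): joint-space move of the TCP to a pose.
- robot.movel(position, orientation=None, v=0.15, f_stop=None): straight line of the TCP; orientation=None keeps the orientation; v is the mean speed in m/s. With f_stop (N) it stops when the force on the tool has changed by that much, and returns True; else False.
- robot.set_joints(angles): joint-space move.
- grip(opening, force=None): opening from 0.0 (shut) to 1.0 (fully open); force is the grip in N (None keeps the last); returns when the fingers have stopped.
- robot.wait(seconds).
- solver.ik(position, orientation): joint angles nearest the present ones, or None.
- eyes.capture(name): name is "scene" or "top"; returns the picture (384x512x3 uint8, red, green, blue); there is no depth.
- eyes.calibration(name): a dict with "intrinsics" (3x3 intrinsics, pixels), "R" (3x3) and "t" (3): a world point X has camera coordinates R X + t. Camera axes: x right, y down, z forward; pixel columns grow to the right and rows downward; lengths in m; the calibration is good to about 2 mm. A picture is of the moment at which its call begins. calibration takes no time and is no camera call.
A pose or a line that the arm cannot do raises robot.PlanningError and nothing moves.
- job.close_job(): hands the job in; it is judged then, once.
Readings, each from a call of its own:
- get_time_s(): time.
- get_joint_pos(): joint angles.
- get_joint_vel(): joint speeds.
- get_joint_torque(): joint torques, N m.
- get_eef_pos(): TCP position.
- get_ee_rot(): TCP orientation.
- get_contact_force(): force on the tool from outside, world axes, zero at the start.
- get_torque(): the same for the moment, N m.
- get_finger_gap(): opening from 0.0 (shut) to 1.0 (fully open).
- get_gripper_force(): force on a finger pad.
Only numpy, scipy, OpenCV 4.12 (cv2) and the standard library are available. Lean on these libraries where they do the work, as an engineer would, in place of code of your own. Each camera call takes 0.05 s, during which the arm holds its last target. There are 200 camera calls.

## Working session

There is one attempt and no reset: what is moved stays moved. The work goes in short steps, each a Python script; the robot and the scene stay as the last script left them, time stands still between calls to the robot, and variables do not carry over. Pictures are saved under pics/ and viewed, at most 10 in all, crops included, and the job is handed in when it is done.

```bash
ls; mkdir -p pics; python3 - <<'E'
from station import *
import cv2,numpy as np
for n in("scene","top"):
    im=eyes.capture(n); cv2.imwrite(f"pics/{n}0.png",im[:,:,::-1]); c=eyes.calibration(n)
    R=np.array(c["R"]);t=np.array(c["t"]);print(n,np.round(c["intrinsics"],1).tolist(),"cam",np.round(-R.T@t,3),"fwd",np.round(R[2],2))
print(get_time_s())
E
```

```text
pics
scene [[464.6, 0.0, 253.8], [0.0, 464.6, 190.7], [0.0, 0.0, 1.0]] cam [-0.371  0.635  0.624] fwd [ 0.77 -0.47 -0.43]
top [[360.2, 0.0, 251.8], [0.0, 360.2, 192.3], [0.0, 0.0, 1.0]] cam [0.388 0.06  0.966] fwd [ 0.19  0.   -0.98]
0.1
```

View pics/scene0.png

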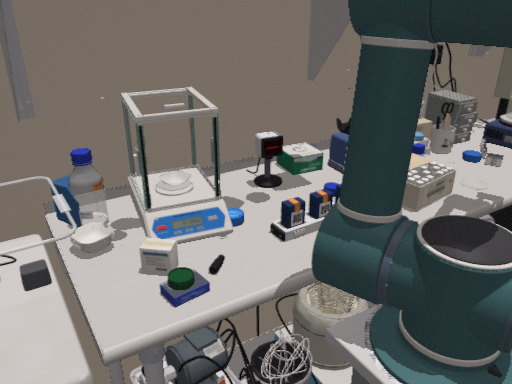

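View pics/top0.png

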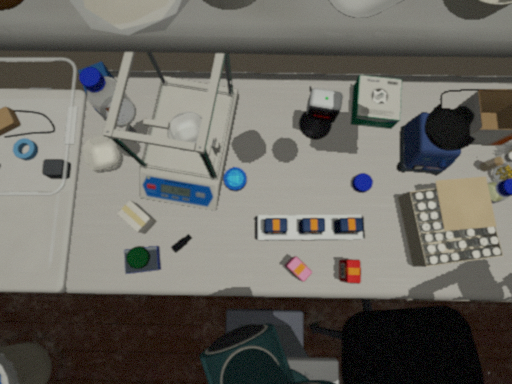

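The top view shows the rack at (310,227) with three navy cases at (275,226), (311,226) and (348,226). The pink (299,268) and red (350,271) look-alikes lie in front of it and are not meant. The reader is at (320,105), cap_blue at (362,183), the tape at (234,179), the fitting at (181,243) and the carton at (135,216). The scene view shows the reader window facing the robot at about (270,145). Next is one enlarged crop of the rack and reader, plus the first masks.

```bash
cat > h.py <<'E'
from station import *
import cv2,numpy as np
def ray(n,uv,z):
    c=eyes.calibration(n);K=np.array(c["intrinsics"]);R=np.array(c["R"]);t=np.array(c["t"])
    o=-R.T@t;d=R.T@np.linalg.inv(K)@np.array([uv[0],uv[1],1.]);return o+d*(z-o[2])/d[2]
def proj(n,X):
    c=eyes.calibration(n);p=np.array(c["intrinsics"])@(np.array(c["R"])@np.array(X)+np.array(c["t"]));return p[:2]/p[2]
def blobs(m,mn,box):
    x0,y0,x1,y1=box;mm=np.zeros_like(m);mm[y0:y1,x0:x1]=m[y0:y1,x0:x1]
    return [c for c in cv2.findContours(mm,cv2.RETR_EXTERNAL,cv2.CHAIN_APPROX_NONE)[0] if cv2.contourArea(c)>mn]
E
python3 - <<'E'
from h import *
im=cv2.imread("pics/top0.png");hsv=cv2.cvtColor(im,cv2.COLOR_BGR2HSV)
a=cv2.resize(im[80:290,235:385],None,fx=3.8,fy=2.8*3.8/2.8,interpolation=cv2.INTER_CUBIC)[:,:]
a=cv2.resize(im[205:245,250:370],None,fx=4,fy=4,interpolation=cv2.INTER_CUBIC)
b=cv2.resize(im[80:145,285:405],None,fx=4,fy=4,interpolation=cv2.INTER_CUBIC)
s=cv2.imread("pics/scene0.png")[120:195,240:330];s=cv2.resize(s,(320,267),interpolation=cv2.INTER_CUBIC)
out=np.zeros((427,800,3),np.uint8);out[:160,:480]=a;out[165:425,:480]=b;out[:267,480:]=s
cv2.imwrite("pics/crop1.png",out)
w=((hsv[...,1]<40)&(hsv[...,2]>205)).astype(np.uint8)
for c in blobs(w,150,(245,200,380,250)): print("white",cv2.minAreaRect(c))
o=cv2.inRange(hsv,(5,120,120),(25,255,255))
for c in blobs(o,10,(250,205,370,245)): print("orange",cv2.minAreaRect(c),ray("top",cv2.minAreaRect(c)[0],.09).round(4))
nv=cv2.inRange(hsv,(100,90,15),(125,255,130))
for c in blobs(nv,30,(250,205,370,245)): print("navy",cv2.boundingRect(c))
print(hsv[218:236,290].tolist()); print(hsv[227,245:270].tolist())
E
```

```text
orange ((313.5, 224.5), (11.0, 7.0), 90.0) [ 0.4796 -0.0877  0.09  ]
orange ((276.0, 224.5), (11.0, 6.0), 90.0) [0.4779 0.0036 0.09  ]
orange ((351.5, 223.5), (7.0, 11.0), 0.0) [ 0.4837 -0.1803  0.09  ]
navy (356, 219, 7, 12)
navy (335, 219, 13, 14)
navy (319, 219, 5, 13)
navy (300, 219, 10, 14)
navy (281, 219, 5, 13)
navy (265, 219, 7, 14)
[[40, 8, 191], [36, 7, 190], [35, 8, 192], [36, 7, 189], [39, 9, 192], [35, 8, 192], [34, 11, 194], [45, 8, 193], [40, 8, 193], [39, 9, 194], [30, 7, 191], [39, 9, 193], [30, 7, 192], [30, 8, 192], [40, 8, 194], [45, 8, 194], [38, 5, 194], [40, 8, 192]]
[[25, 19, 165], [20, 18, 167], [28, 18, 166], [23, 20, 163], [25, 17, 165], [23, 19, 163], [28, 19, 165], [20, 18, 167], [22, 17, 161], [27, 18, 125], [24, 19, 68], [40, 13, 58], [40, 6, 119], [40, 9, 173], [34, 10, 187], [42, 8, 162], [30, 8, 125], [30, 12, 109], [50, 8, 90], [103, 52, 59], [112, 114, 67], [108, 137, 84], [108, 113, 95], [107, 133, 94], [109, 121, 95]]
```

View pics/crop1.png

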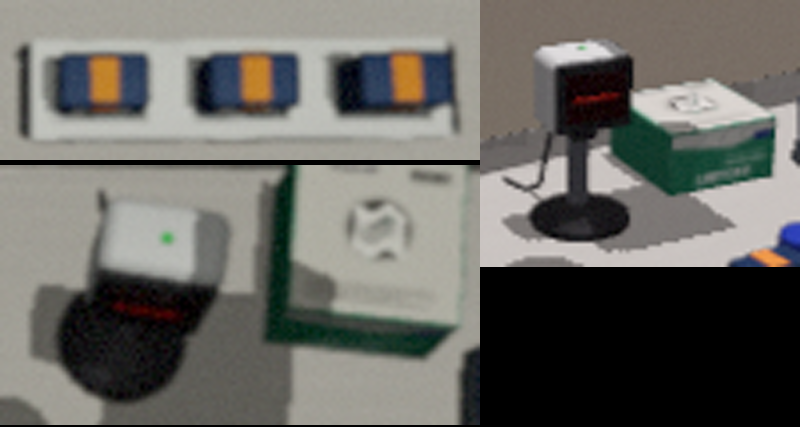

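The crop shows three identical navy cases with orange seals in the rack, and the reader's red window at about crop (146,310), tilted slightly. The pink and red look-alikes stand outside the rack. Now I'll measure the rack, seals and window precisely.

```bash
python3 - <<'E'
from h import *
im=cv2.imread("pics/top0.png");hsv=cv2.cvtColor(im,cv2.COLOR_BGR2HSV)
g=cv2.GaussianBlur(hsv[...,2],(3,3),0)
w=((hsv[...,1]<=16)&(hsv[...,2]>178)).astype(np.uint8); nav=cv2.inRange(hsv,(95,60,10),(130,255,140))|cv2.inRange(hsv,(5,120,120),(25,255,255))
w=cv2.morphologyEx(w|(nav>0).astype(np.uint8),cv2.MORPH_CLOSE,np.ones((5,5)));w=cv2.morphologyEx(w,cv2.MORPH_OPEN,np.ones((5,5)))
for c in blobs(w,800,(248,205,372,248)):
    pts=np.array([ray("top",p,.028)[:2] for p in c[:,0].astype(float)],np.float32);print("rack px",cv2.boundingRect(c),cv2.minAreaRect(pts))
for n,box in (("top",(295,95,345,140)),("scene",(250,130,290,165))):
    i=cv2.imread(f"pics/{n}0.png").astype(int);m=((i[...,2]>i[...,1]+35)&(i[...,2]>i[...,0]+35)).astype(np.uint8)
    x0,y0,x1,y1=box;ys,xs=np.nonzero(m[y0:y1,x0:x1]);xs+=x0;ys+=y0
    print(n,len(xs),xs.mean(),ys.mean(),(xs.min(),xs.max(),ys.min(),ys.max()))
    p=np.polyfit(xs,ys,1)
    A=[ray(n,(u,np.polyval(p,u)),.13) for u in (xs.min(),xs.max())]; print(np.round(A,4),"line ang",np.arctan2(*(A[0]-A[1])[:2]), "mid",ray(n,((xs.min()+xs.max())/2,np.polyval(p,(xs.min()+xs.max())/2)),.13))
dk=(hsv[...,2]<50).astype(np.uint8)
for c in blobs(dk,100,(292,95,345,145)): 
    bb=cv2.boundingRect(c);print("dark",bb,ray("top",(bb[0]+bb[2]/2,bb[1]+bb[3]/2),.01))
# head top white quad
w=((hsv[...,1]<=20)&(hsv[...,2]>180)).astype(np.uint8)
for c in blobs(w,60,(300,84,345,115)):
    r=cv2.minAreaRect(np.array([ray("top",p,.165)[:2] for p in c[:,0].astype(float)],np.float32));print("head",cv2.boundingRect(c),r)
# shade of foot
E
```

```text
rack px (259, 215, 104, 25) ((0.47963380813598633, -0.09083583950996399), (0.06250185519456863, 0.2695227265357971), 1.0282901525497437)
top 27 321.48148148148147 116.0 (np.int64(314), np.int64(328), np.int64(114), np.int64(118))
[[ 0.7465 -0.0861  0.13  ]
 [ 0.7411 -0.1205  0.13  ]] line ang 0.15827562934058276 mid [ 0.74380095 -0.103331    0.13      ]
scene 24 272.0 147.125 (np.int64(266), np.int64(278), np.int64(146), np.int64(148))
[[ 0.7499 -0.0853  0.13  ]
 [ 0.7431 -0.1247  0.13  ]] line ang 0.17062381814509883 mid [ 0.74652732 -0.1049054   0.13      ]
dark (299, 107, 40, 32) [ 0.77369298 -0.12078667  0.01      ]
head (313, 92, 20, 14) ((0.7741356492042542, -0.10211043804883957), (0.04528181254863739, 0.03120260499417782), 83.31116485595703)
```

```bash
python3 - <<'E'
from h import *
im=cv2.imread("pics/top0.png");hsv=cv2.cvtColor(im,cv2.COLOR_BGR2HSV);V=cv2.GaussianBlur(hsv[...,2],(1,5),0).astype(float);S=hsv[...,1].astype(float)
# rack front edge (rows ~240): bright rack -> darker, lines by strongest V gradient per column
G=np.gradient(cv2.GaussianBlur(hsv[...,2],(5,5),1).astype(float),axis=0)
for nm,r0,r1,sg in(("front",235,245,-1),("back",210,219,1)):
    P=[]
    for u in list(range(262,360)):
        g=np.clip(sg*G[r0:r1,u],0,None);k=g.argmax()
        if g[k]>4: 
            sl=slice(max(k-1,0),k+2);P.append((u,r0+(np.arange(r1-r0)[sl]*g[sl]).sum()/g[sl].sum()))
    P=np.array(P);f=np.polyfit(P[:,0],P[:,1],1);f=np.polyfit(*P[abs(P[:,1]-np.polyval(f,P[:,0]))<.7].T,1)
    a,b=[ray("top",(u,np.polyval(f,u)),.028) for u in(262,360)];print(nm,len(P),np.round([a,b],4),"yaw",-np.arctan2((a-b)[0],(a-b)[1]))
# lids: navy+orange mask at top rows
m=cv2.inRange(hsv,(98,70,30),(130,255,140))|cv2.inRange(hsv,(5,90,90),(25,255,255))
for c in blobs(m,60,(250,205,370,245)):
    x,y,w,h=cv2.boundingRect(c);print("lid px",(x,y,w,h),"ends y",ray("top",(x-.5,224),.09)[1].round(4),ray("top",(x+w-.5,224),.09)[1].round(4),"back x",ray("top",(x,y-.5),.09)[0].round(4))
for nm,uv,z in(("shield top r",(222,57),.33),("front post top",(212,165),.1),("base front r",(212,207),.03),("base right back",(238,92),.03),("top front r",(205,155),.33)):print(nm,ray("top",uv,z).round(3))
print(get_ee_rot(),get_contact_force(),get_torque())
for x,y,yw in((.48,0,.02),(.48,-.18,.02),(.656,-.09,-.16)):
    for k in(0,np.pi):print(x,y,np.round(solver.ik([x,y,.129],[np.pi,0,yw+k]),2) if solver.ik([x,y,.129],[np.pi,0,yw+k]) is not None else None)
E
```

```text
front 98 [[ 0.4465  0.0356  0.028 ]
 [ 0.4528 -0.218   0.028 ]] yaw 0.024865030700075803
back 98 [[ 0.5111  0.0364  0.028 ]
 [ 0.5164 -0.2205  0.028 ]] yaw 0.020610037677984
lid px (301, 219, 23, 14) ends y -0.0561 -0.1121 back x 0.4937
lid px (265, 219, 15, 14) ends y 0.0316 -0.005 back x 0.4921
lid px (338, 218, 25, 15) ends y -0.1462 -0.2071 back x 0.4978
shield top r [0.777 0.126 0.33 ]
front post top [0.622 0.164 0.1  ]
base front r [0.527 0.168 0.03 ]
base right back [0.853 0.108 0.03 ]
top front r [0.579 0.15  0.33 ]
[-3.14060141e+00 -3.52867671e-05  4.23803017e-01] [-0.03686388 -0.99306097  0.33874335] [0.01675204 0.00619978 0.03858735]
0.48 0 [-0.05 -0.28  1.97 -0.    1.45  1.5 ]
0.48 0 [-0.05 -0.28  1.97  0.    1.45 -1.64]
0.48 -0.18 [-0.41 -0.2   1.91 -0.    1.43  1.14]
0.48 -0.18 [-0.41 -0.2   1.91  0.    1.43 -2.  ]
0.656 -0.09 [-0.17  0.13  1.59 -0.    1.43  1.56]
0.656 -0.09 [-0.17  0.13  1.59  0.    1.43 -1.59]
```

Rack centre is about (0.480,-0.0875) with yaw 0.023. The two edges are 64.5 mm apart and the lid is 56 mm wide, so both sizes match. Window is about (0.745,-0.104,0.13) with yaw -0.16, and both views agree. I'll shake the middle case first.

```bash
cat >> h.py <<'E'
YAW=.023; O=[np.pi,0,YAW]
def hole(i): d=.092*(1-i); return np.array([.480-d*np.sin(YAW),-.0875+d*np.cos(YAW)])
def pick(i,first=False):
    h=hole(i); grip(.77,40)
    if first: robot.reach([*h,.19],O)
    else: robot.movel([*h,.19],O,v=.2)
    f0=get_contact_force()
    if robot.movel([*h,.047],v=.12,f_stop=8): print("touched!",get_eef_pos(),get_contact_force()-f0); return False
    grip(0.,40); print("gap",get_finger_gap(),"pad",get_gripper_force(),"F",(get_contact_force()-f0).round(2))
    robot.movel([*h,.19],v=.12); robot.wait(.2)
    print("t",get_time_s(),"gap",get_finger_gap(),"lifted F",(get_contact_force()-f0).round(2)); return True
def shake():
    c=np.array([.475,-.09,.19]); robot.movel(c,O,v=.2); T={-1:[],1:[]}
    for s in(1,-1,1,-1):
        robot.movel(c+[-s*.04*np.sin(YAW),s*.04,0],v=.3 if s==1 and not T[1] else .35); robot.wait(.35)
        r=[]
        for _ in range(4): r.append(get_torque()); robot.wait(.03)
        T[s].append(np.mean(r,0)); print(s,T[s][-1].round(4),"sd",np.std(r,0).round(4))
    print("diff +/-",(np.mean(T[1],0)-np.mean(T[-1],0)).round(4),"t",get_time_s())
def back(i):
    h=hole(i); robot.movel([*h,.19],v=.2); robot.wait(.1)
    st=robot.movel([*h,.0475],v=.1,f_stop=12); print("stop",st,get_eef_pos().round(4))
    if st and get_eef_pos()[2]>.053: return False
    grip(.77,40); robot.movel([*h,.19],v=.2); print("released t",get_time_s()); return True
E
python3 - <<'E'
from h import *
if pick(1,True): shake()
cv2.imwrite("pics/top1.png",eyes.capture("top")[:,:,::-1])
E
```

```text
gap 0.6021316729927855 pad 39.99990250915289 F [-0.65 -1.32  4.45]
t 6.0167 gap 0.602261883626987 lifted F [-0.99  0.31 -4.99]
1 [0.0196 0.0398 0.002 ] sd [0.0275 0.0235 0.0319]
-1 [ 0.0371  0.0096 -0.0196] sd [0.0113 0.0256 0.0217]
1 [0.017  0.0078 0.0085] sd [0.0286 0.0146 0.036 ]
-1 [0.0359 0.0219 0.0096] sd [0.0097 0.0219 0.0375]
diff +/- [-0.0182  0.0081  0.0103] t 9.6083
```

The noise is too high for a verdict: 0.03 N m per sample against the 0.05 expected. I'll repeat the middle case with many more samples per pause.

```bash
sed -i 's/range(4): r.append(get_torque()); robot.wait(.03)/range(40): r.append(get_torque()); robot.wait(.015)/' h.py
python3 - <<'E'
from h import *
shake()
E
```

```text
1 [ 0.0248  0.0207 -0.0048] sd [0.0318 0.0314 0.0326]
-1 [ 0.0285  0.0147 -0.0045] sd [0.0259 0.033  0.0298]
1 [ 0.0282  0.0118 -0.0035] sd [0.0306 0.0241 0.0265]
-1 [0.0295 0.0246 0.0007] sd [0.0279 0.0272 0.0243]
diff +/- [-0.0024 -0.0034 -0.0022] t 15.4833
```

The middle case is silent: the difference is 0.002 ± 0.005 N m. I'll return it and test the right-hand case.

```bash
python3 - <<'E'
from h import *
if back(1):
    if pick(2): shake()
cv2.imwrite("pics/top2.png",eyes.capture("top")[:,:,::-1])
E
```

```text
stop False [ 0.4803 -0.0876  0.048 ]
released t 18.9083
gap 0.6007336855904795 pad 39.99991312623024 F [-0.14 -1.33  3.71]
t 23.025 gap 0.5997159453427067 lifted F [ 0.68  0.72 -3.8 ]
1 [-0.0002  0.0223 -0.0032] sd [0.0276 0.0329 0.0287]
-1 [ 0.0639  0.0004 -0.006 ] sd [0.0299 0.0226 0.028 ]
1 [ 0.0109  0.0169 -0.0037] sd [0.0329 0.0335 0.0302]
-1 [0.0436 0.0114 0.0057] sd [0.0373 0.0283 0.0284]
diff +/- [-0.0484  0.0137 -0.0033] t 29.1
```

The right-hand case rattles: the difference is 0.048 N m and alternates with the stroke direction. I'll take it to the reader and check by camera.

```bash
python3 - <<'E'
from h import *
y=-.16; W=np.array([.745,-.104]); p=W-.092*np.array([np.cos(y),np.sin(y)])
robot.movel([*p,.19],[np.pi,0,y],v=.15); robot.movel([*p,.129],v=.08); robot.wait(.5)
print(get_eef_pos().round(4),get_ee_rot().round(3),get_finger_gap(),get_gripper_force(),get_time_s())
a=eyes.capture("top")[:,:,::-1];b=eyes.capture("scene")[:,:,::-1]
o=np.zeros((520,800,3),np.uint8)
A=cv2.resize(a[80:245,240:375],None,fx=2.9,fy=2.9);B=cv2.resize(b[115:245,235:355],None,fx=3.3,fy=3.3);o[:A.shape[0],:A.shape[1]]=A;o[:B.shape[0],400:400+B.shape[1]]=B[:,:400]
cv2.imwrite("pics/end.png",o);cv2.imwrite("pics/topend.png",a)
hsv=cv2.cvtColor(np.ascontiguousarray(a),cv2.COLOR_BGR2HSV);m=cv2.inRange(hsv,(5,120,120),(25,255,255))
for c in blobs(m,10,(250,205,370,245)): print("orange",cv2.boundingRect(c),ray("top",cv2.minAreaRect(c)[0],.09).round(4))
E
```

```text
[ 0.6542 -0.0893  0.1291] [ 3.142 -0.    -0.16 ] 0.5981792817086444 39.91120845079422 31.9333
orange (273, 219, 7, 11) [0.4792 0.0036 0.09  ]
```

View pics/end.png

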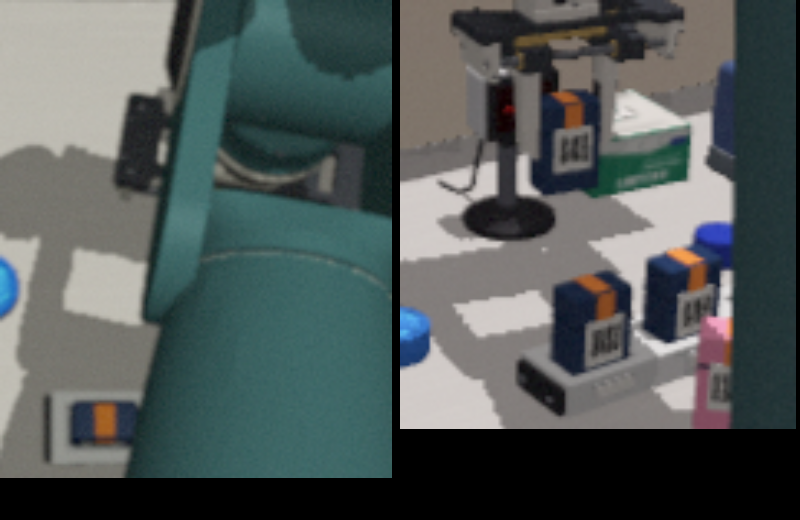

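The crop shows the held case upright at (565,140) with its bar-code label facing sideways-on to the robot and reader. The left and middle cases stand in the rack at (590,320) and (685,295). Before handing in, I'll compare the middle case's seal position with the first scene picture.

```bash
python3 - <<'E'
from h import *
for im in(cv2.imread("pics/scene0.png"),np.ascontiguousarray(eyes.capture("scene")[:,:,::-1])):
    m=cv2.inRange(cv2.cvtColor(im,cv2.COLOR_BGR2HSV),(5,120,90),(22,255,255))
    for c in blobs(m,8,(250,138,345,215)): M=cv2.moments(c);u=(M["m10"]/M["m00"],M["m01"]/M["m00"]);print(np.round(u,1),cv2.boundingRect(c))
    print()
print("held lid expected",proj("scene",[.6542,-.0893,.172]).round(1),"mid lid expected",proj("scene",[*hole(1),.09]).round(1))
E
```

```text
[295.4 204.1] (289, 198, 11, 14)
[323.2 195.5] (316, 190, 12, 13)

[295.3 204. ] (288, 198, 12, 14)
[323.2 196. ] (316, 190, 12, 13)
[286.4 147.9] (281, 143, 9, 11)

held lid expected [285.4 143.9] mid lid expected [321.5 192.8]
```

The middle case is back where it was to within 0.5 px, and the held case sits where expected.

```bash
python3 -c "
from station import *
print(job.close_job())"
```

```text
the job is handed in; nothing more can be done
None
```

I handed the job in at about 32 s with the rattling case, from the right-hand pocket, held upright in front of the reader window. The middle case tested silent and is back home in its pocket, and the left one was never lifted because the right-hand result was already clear.

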